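Unfold the crank of a cheese press and wind it down firmly

TASK

Put the cheese in the press under load: stand the folded crank grip fully upright, then wind the crank clockwise (seen from above) until the steel plate bears firmly on the mould's follower, with roughly 90 N, felt as about 4 N more drag at the grip than when it turned free. Stop there, well short of 160 N (7 N more drag), since that crushes the curd; let go, leave the press loaded and do not disturb the timer, the salt tube or the herb jar.

Things in the scene. Friction and masses are not known exactly. Their poses are not given: they have to be found in the camera images.
- press: cheese press, fixed: pale wooden board 190 x 190 mm, two steel columns 146 mm apart along its own y axis, wooden crossbar (top 168 mm above the worktop, dome nuts to 179 mm), a vertical screw spindle through it with the folding crank on top and an 82 mm steel pressing plate below, hung on a stiff spring (18 N per mm). Origin: centre of the board's underside, on the spindle axis; z up.
- mould: white perforated plastic mould, 109 mm across, 73 mm high, fixed on the press's drip tray; origin: centre of its underside. Full of curd, covered by a white follower disc 14 to 38 mm below the plate at the start (differs each time, not measured). So the crank turns free for at least 5.5 rad; then the load grows by about 46 N per rad.
- crank (a joint): turn of the crank, rad, grows clockwise seen from above; that lowers spindle, crank and plate together by 16 mm a turn (2.55 mm per rad). Starts between -1.2 and 1.8. Self-locking: it stays where it is left. Turning free takes about 0.4 N m (7 N at the grip; less is read when stopped, so compare like with like); each newton on the plate adds 0.046 N at the grip (4.2 N at 90 N).
- fold (a joint): angle of the grip, rad: 0 folded (lies level along the top of the arm, pointing back over the hub), 1.571 upright on a firm stop; a push of 5 N or so outward near its top, from the hub's side, brings it home. Friction (0.06 N m) keeps it where it is left. Its axis is level, at right angles to the arm, through point fold_pin.
- hub (a point): point on the spindle axis at the height of the fold pin; sinks as the crank is wound; about 242 mm above the worktop at crank = 0. The steel arm runs from below it to below point fold_pin: 14 mm wide, 6 mm thick, its top 11 mm below this point; under the arm a hub 21 mm across.
- fold_pin (a point): centre of the fold pin at the end of the arm, 55 mm from the spindle axis: the point about which the grip folds. The steel clevis ears there are 17.5 mm wide over all and reach 4 mm above the pin.
- grip_mid (a point): point on the grip's axis, 40 mm from the fold pin. The grip is a black sleeve 18 mm in diameter, 11 to 64 mm from the pin, that spins freely about its own axis, so the hand need not turn while cranking. The arm under it is narrower: fingers can pinch the folded sleeve from above, across the arm; lifted in an arc about the pin, it swivels between the pads but lags some 0.3 rad.
- timer: round white and blue kitchen timer, 66 mm across, 46 mm high, loose; a bystander; origin: centre of its underside
- salt: slim clear salt tube with a white cap, 38 mm across, 108 mm high, loose; a bystander; origin: centre of its underside
- herbs: glass herb jar with a grey lid, 68 mm across, 100 mm high, loose; a bystander; origin: centre of its underside

How it is judged:
On the way, in this order (a step that is already met when the one before it is completed fails the run):
1. the grip has been stood upright (at least 1.4 rad) before the crank is wound (fold pin within 40 mm of its start) (value of joint fold above 1.4 rad and distance of fold_pin from where it was at the start of the episode below 0.04 m), for 0.2 s.
2. the plate has been wound down onto the follower and begins to press (over 10 N) (contact force between press and mould above 10 N and value of joint fold above 1 rad), for 0.1 s.
At the end, for the whole second after the job is handed in: the press stands loaded and at rest: the plate bears on the follower with 50 to 140 N and the crank no longer turns (contact force between press and mould between 55 and 130 N and velocity of joint crank between -0.05 and 0.05 rad/s); the robot touches nothing.
It fails at once if the curd is crushed: more than 160 N between plate and follower (contact force between press and mould above 160 N).
It fails at once if a bystander is disturbed: timer, salt tube or herb jar moved by more than 20 mm (distance of any of timer, salt, herbs from where it was at the start of the episode above 0.02 m).
It also fails if it takes over 72 s, if anything falls off the work surface, if the arm or the gripper's body presses on something with over 40 N, if the wrist force passes 120 N, or if a joint passes its speed limit or range.

ROBOT

A 7-joint arm with a two-finger parallel gripper is mounted at the origin on a cart in front of the work surface, level with it; the furniture and walls round the work are solid. World frame = base frame: x ahead of the robot, y to its left, z up, the work surface at z = 0. Lengths are in m, angles in rad, forces in N, time in s.
With the tool pointing down it reaches from about 0.425 to 0.925 m from the base axis. Payload 6.8 kg.
Tool frame: the origin (TCP) lies on the front face of the gripper's body, between the roots of the fingers; the fingertips stand 73 mm ahead of it and the grasp point (between the pads) lies 54 mm ahead of it (env.nose_length is the distance from the TCP to the fingertips, in m); z points along the fingers, y is the line along which they close (so a half turn about z gives the same grasp; the last joint's range is limited). The gripper opens to 85 mm and grips with 20 to 120 N. Pads are 22 mm wide; open, the fingers measure 114 mm over their backs; the gripper's body (76 mm by 85 mm) begins 54 mm behind the grasp point. The pads swing forward as they close: fully open they stand 13 mm farther back than shut.
Start: joints at [-1.3, 0.477, 0.022, 1.555, -0.011, 1.109, -0.083], TCP at [0.25, 0.627, 0.304] pointing down, gripper open.
Joint ranges: [-2.96, 2.96], [-0.34, 2.1], [-1.41, 1.46], [0.24, 2.44], [-1.37, 4.51], [0.17, 1.92], [-2.96, 2.96]. Speed limits (rad/s): [2.39, 2.39, 3.14, 3.14, 3.14, 3.14, 3.14].

INTERFACE

Orientations are given as a unit quaternion [w, x, y, z].
In Python, from cell import env, kin, camera, calibration, job gives the robot as it stands. The module is installed in compiled form; this text tells all that it offers. Calls block until the motion is done:
- env.reach(position, orientation): joint-space move of the TCP to a pose.
- env.movel(position, velocity=0.15, rot=None, stop_force=None): straight line of the TCP; rot=None keeps the orientation; velocity is the mean speed in m/s. With stop_force (N) it stops when the force on the tool has changed by that much, and returns True; else False.
- env.goto_joints(angles): joint-space move.
- env.grip(opening, f_grip=None): finger opening in m; f_grip is the grip in N (None keeps the last); returns when the fingers have stopped.
- env.dwell(seconds).
- kin.inverse_kinematics(position, orientation): joint angles nearest the present ones, or None.
- env.get_state(): the state.
- camera(name): name is "scene" or "top" or "wrist"; returns (picture, depth): 384x512x3 uint8, blue, green, red; 384x512 float32, m along the optical axis (not along the pixel's ray), 0 where there is no reading.
- calibration(name): a dict with "fx", "fy", "cx", "cy" (pixels), "k1" (the pictures are not rectified: a ray, as slopes to the right and down, at radius r is drawn at 1 + k1 r^2 times it, then the intrinsics apply), "rvec" (rotation vector, rad) and "tvec" (3), from world to camera coordinates, as OpenCV has them. Camera axes: x right, y down, z forward; pixel columns grow to the right and rows downward; lengths in m; the calibration is good to about 2 mm. A picture is of the moment at which its call begins: read the wrist's pose just before it. calibration takes no time and is no camera call; for the wrist camera it gives the pose at the moment of the call.
A pose or a line that the arm cannot do raises env.PlanningError and nothing moves.
- job.job_done(): hands the job in; it is judged then, once.
The state is a dict: "time": time; "qpos": joint angles; "joint_velocities": joint speeds; "joint_torque": joint torques, N m; "tcp_pos": TCP position; "orientation": TCP orientation; "force": force on the tool from outside, world axes, zero at the start; "torque": the same for the moment, N m; "opening": finger opening in m; "gripper_force": force on a finger pad.
Only numpy, scipy, OpenCV 4.12 (cv2) and the standard library are available. Lean on these libraries where they do the work, as an engineer would, in place of code of your own. Each camera call takes 0.05 s, during which the arm holds its last target. There are 200 camera calls.

## Working session

There is one attempt and no reset: what is moved stays moved. The work goes in short steps, each a Python script; the robot and the scene stay as the last script left them, time stands still between calls to the robot, and variables do not carry over. Pictures are saved under pics/ and viewed, at most 10 in all, crops included, and the job is handed in when it is done.

```bash
mkdir -p pics
cat > h.py <<'E'
import numpy as np, cv2
from cell import env, kin, camera, calibration, job
def world(cal, depth, u, v):
    R=cv2.Rodrigues(np.array(cal["rvec"],float))[0]; t=np.array(cal["tvec"],float).ravel()
    K=np.array([[cal["fx"],0,cal["cx"]],[0,cal["fy"],cal["cy"]],[0,0,1]])
    p=cv2.undistortPoints(np.stack([u,v],-1).reshape(-1,1,2).astype(float),K,np.array([cal["k1"],0,0,0,0.]))[:,0]
    z=np.asarray(depth)
    X=np.c_[p*z[:,None],z]
    return (X-t)@R
def cloud(name):
    cal=calibration(name); im,d=camera(name)
    v,u=np.mgrid[:384,:512]
    W=world(cal,d.ravel(),u.ravel().astype(float),v.ravel().astype(float)).reshape(384,512,3)
    W[d==0]=np.nan
    return im,d,W
E
python3 - <<'E'
from h import *
ims=[]
for n in ("scene","top"):
    im,d,W=cloud(n); np.savez(n+".npz",im=im,W=W); cv2.imwrite(f"pics/{n}0.png",im)
    c=calibration(n); R=cv2.Rodrigues(np.array(c["rvec"]))[0]; print(n,-R.T@np.array(c["tvec"]).ravel(),R[2],c["fx"])
s=env.get_state(); print(s["time"],s["tcp_pos"],s["orientation"],s["force"],env.nose_length)
E
```

```text
scene [ 0.14670894 -0.51650336  0.79318169] [ 0.46619277  0.5429947  -0.69844188] 354.6992840437547
top [ 0.48749073 -0.00889685  1.32421757] [ 0.07698457  0.00401835 -0.99702419] 461.69062435072306
0.1 [0.24948508 0.62677274 0.3030227 ] [-8.93764700e-05  1.88269961e-01  9.82116979e-01 -8.08638837e-04] [-0.28951761  0.10051197  0.84556757] 0.0726
```

View pics/scene0.png

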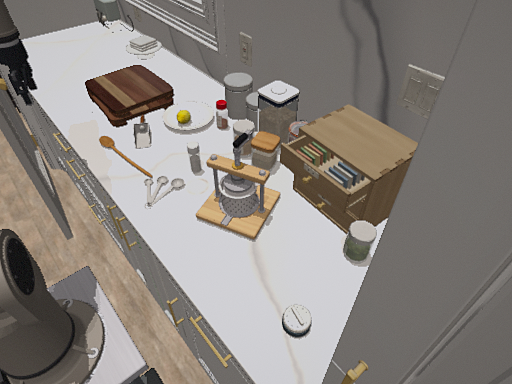

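View pics/top0.png

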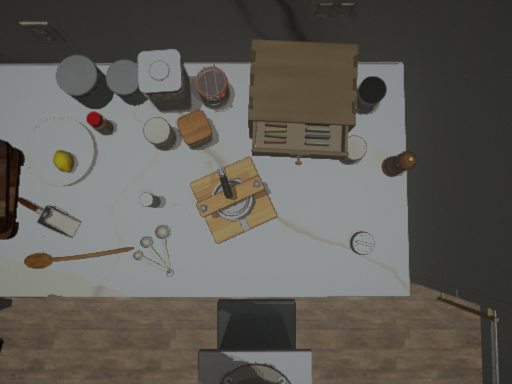

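The press is at about (232,200) in the top view. The grip is folded, running from its tip near (228,196) to the pin near (221,171). The timer is at (363,243), the herb jar at (356,148) and the salt tube at (149,200). Next I'll get 3D positions.

Run:
```python
from h import *
for n,(r0,r1,c0,c1) in (("top",(150,250,180,285)),("scene",(120,240,190,285))):
    f=np.load(n+".npz"); im=f["im"].astype(int); W=f["W"]
    S=np.zeros((384,512),bool); S[r0:r1,c0:c1]=1
    z=W[...,2]
    dark=S&(im.max(-1)<60)&(z>0.2)&(z<0.3)
    P=W[dark]; print(n,"grip",len(P),np.median(P,0)); m=P.mean(0)
    e=np.linalg.svd(P-m)[2][0]; s=(P-m)@e; print(" axis",e,"ends",m+e*s.min(),m+e*s.max())
    hi=S&(z>0.2)&(z<0.3); Q=W[hi]; print(" high",len(Q),Q.min(0),Q.max(0))
    notdark=hi&~dark
    for v,u in list(zip(*np.nonzero(notdark)))[::6]: print("  ",u,v,W[v,u].round(3),im[v,u])
    bar=S&(z>0.155)&(z<0.182); B=W[bar]; m=np.median(B,0); print(" bar",len(B),m, cv2.minAreaRect(B[:,:2].astype(np.float32)))
    bd=S&(z>0.01)&(z<0.035); B=W[bd]; print(" board",cv2.minAreaRect(B[:,:2].astype(np.float32)),np.median(B,0))
W=np.load("top.npz")["W"]
for nm,u,v in (("timer",363,243),("herb",356,148),("salt",149,200),("wood jar",195,125),("white jar",158,131),("can",160,70),("wire",212,85),("chest",300,70),("pep",405,160),("drawer",298,150)):
    print(nm,W[v,u].round(3))
```

```text
top grip 180 [0.59307387 0.06456912 0.24888102]
 axis [-0.63556906  0.71374297  0.29431776] ends [ 0.69481754 -0.05255736  0.19951498] [0.58029596 0.07605017 0.25254735]
 high 354 [ 0.56412473 -0.07217042  0.20050978] [0.6825024  0.08812211 0.25437759]
   251 150 [0.683 0.009 0.21 ] [ 86  97 102]
   257 150 [ 0.68  -0.006  0.225] [68 86 99]
   263 150 [ 0.681 -0.02   0.22 ] [67 87 99]
   269 150 [ 0.68  -0.035  0.224] [68 87 99]
   275 150 [ 0.68  -0.049  0.222] [67 86 98]
   282 150 [ 0.68  -0.066  0.221] [68 85 97]
   254 151 [0.678 0.001 0.222] [54 68 77]
   260 151 [ 0.678 -0.013  0.223] [60 77 86]
   266 151 [ 0.677 -0.028  0.226] [67 86 98]
   272 151 [ 0.677 -0.042  0.226] [65 85 97]
   278 151 [ 0.678 -0.057  0.223] [68 86 99]
   284 151 [ 0.677 -0.071  0.225] [68 87 99]
   265 152 [ 0.677 -0.025  0.214] [46 55 62]
   271 152 [ 0.677 -0.04   0.215] [48 59 66]
   277 152 [ 0.675 -0.054  0.225] [55 69 77]
   283 152 [ 0.676 -0.069  0.22 ] [67 84 98]
   219 169 [0.633 0.085 0.233] [113 117 120]
   217 170 [0.629 0.088 0.247] [110 113 114]
   223 170 [0.628 0.074 0.251] [95 96 98
[... 2251 characters left out ...]
   235 155 [0.568 0.059 0.208] [75 73 79]
   235 156 [0.567 0.058 0.206] [81 79 83]
   235 157 [0.567 0.059 0.202] [89 86 90]
 bar 842 [0.57122501 0.04559865 0.16752211] ((0.5853058695793152, 0.04445640742778778), (0.08696667850017548, 0.2093386948108673), 42.234405517578125)
 board ((0.6829759478569031, 0.18809843063354492), (0.5954381227493286, 0.32952794432640076), 57.73368453979492) [0.54646179 0.03356988 0.02382937]
timer [ 0.451 -0.297  0.045]
herb [ 0.707 -0.272  0.097]
salt [0.568 0.28  0.109]
wood jar [0.77  0.161 0.103]
white jar [0.752 0.258 0.111]
can [0.885 0.235 0.207]
wire [0.87  0.113 0.132]
chest [ 0.872 -0.11   0.238]
pep [ 0.665 -0.384  0.156]
drawer [ 0.68  -0.105  0.223]
```

```bash
cat >> h.py <<'E'
C=np.array([0.5746,0.0632])
def quat(yaw): # tool down, closing direction (tool y) at angle yaw
    p=(yaw+np.pi/2)/2; return np.array([0,np.cos(p),np.sin(p),0])
def fitgrip(im,W,zmin=0.2,zmax=0.35,thr=60,R=0.09):
    z=W[...,2]; near=np.hypot(W[...,0]-C[0],W[...,1]-C[1])<R
    dark=near&(im.max(-1)<thr)&(z>zmin)&(z<zmax)
    P=W[dark]; m=P.mean(0); e=np.linalg.svd(P-m)[2][0]; e*=np.sign(e@[1,0,0.3])
    s=(P-m)@e; return len(P),m,e,m+e*np.percentile(s,1),m+e*np.percentile(s,99)
E
python3 - <<'E'
from h import *
for n in("top","scene"):
    f=np.load(n+".npz"); print(n,[np.round(x,4) for x in fitgrip(f["im"],f["W"],.235)])
s=env.get_state(); p=np.array(s["tcp_pos"])
env.movel([p[0],p[1],0.45],velocity=0.3)
env.reach([0.56,0.06,0.46],quat(np.radians(105)))
im,d,W=cloud("wrist"); np.savez("w1.npz",im=im,W=W); cv2.imwrite("pics/w1.png",im)
print([np.round(x,4) for x in fitgrip(im,W,.235)])
s=env.get_state(); print(s["time"],s["tcp_pos"],s["qpos"],s["force"])
E
```

```text
top [np.int64(147), array([0.5891, 0.0672, 0.2496]), array([0.949 , 0.3149, 0.0126]), array([0.566 , 0.0596, 0.2492]), array([0.6131, 0.0752, 0.2499])]
scene [np.int64(116), array([0.5868, 0.0603, 0.2469]), array([0.9674, 0.2493, 0.0439]), array([0.5651, 0.0548, 0.2459]), array([0.6255, 0.0703, 0.2486])]
[np.int64(823), array([0.5876, 0.0647, 0.2477]), array([0.948 , 0.3181, 0.0131]), array([0.5652, 0.0572, 0.2474]), array([0.6155, 0.0741, 0.2481])]
3.0917 [0.55999378 0.06113621 0.45981878] [-0.61823585  0.18565791  0.47608578  1.63680482 -0.08714499  1.34047282
  1.70507636] [ 0.1081945  -0.08547472  0.57028337]
```

View pics/w1.png

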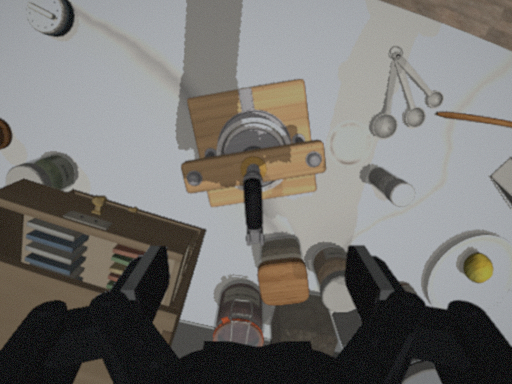

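The grip lies along about 18.5° with its axis at z ≈ 0.240, and the pin is near (0.627, 0.0795). I'll pinch it across the arm and lift it in an arc.

```bash
cat >> h.py <<'E'
C=np.array([0.5746,0.0620]); TH=np.radians(18.5); A=np.array([np.cos(TH),np.sin(TH),0]); PIN=np.r_[C,0.240]+0.055*A
Q=quat(TH+np.pi/2); OFF=np.array([0,0,0.059])
E
python3 - <<'E'
from h import *
g=PIN-0.04*A+OFF
env.grip(0.05)
env.reach(g+[0,0,0.09],Q)
env.movel(g,velocity=0.12,stop_force=15)
env.grip(0.0,f_grip=40)
s=env.get_state(); print(s["time"],s["opening"],s["tcp_pos"],g,s["force"],s["gripper_force"])
for ph in np.radians([10,20,30,40,50,60,70,80,90]):
    env.movel(PIN+0.04*(-np.cos(ph)*A+np.sin(ph)*np.array([0,0,1]))+OFF,velocity=0.1)
print(np.round(env.get_state()["force"],1))
r=env.movel(env.get_state()["tcp_pos"]+0.012*A,velocity=0.05,stop_force=8)
s=env.get_state(); print(r,s["time"],s["opening"],s["tcp_pos"],s["force"])
for n in("scene","top"):
    im,d,W=cloud(n); cv2.imwrite(f"pics/{n}2.png",cv2.resize(im[90:250,170:310],None,fx=4,fy=3.75))
E
```

```text
5.2333 0.01653374082137713 [0.58947981 0.06539254 0.29977058] [0.58882485 0.06675957 0.299     ] [ 1.11664234 -4.40027706  3.17047523] 39.13451135158539
[-6.  -6.6  0.1]
True 7.6917 0.013506966293502495 [0.62929132 0.07763039 0.33662557] [ 1.13450277 -0.28275873  0.55526052]
```

View pics/scene2.png

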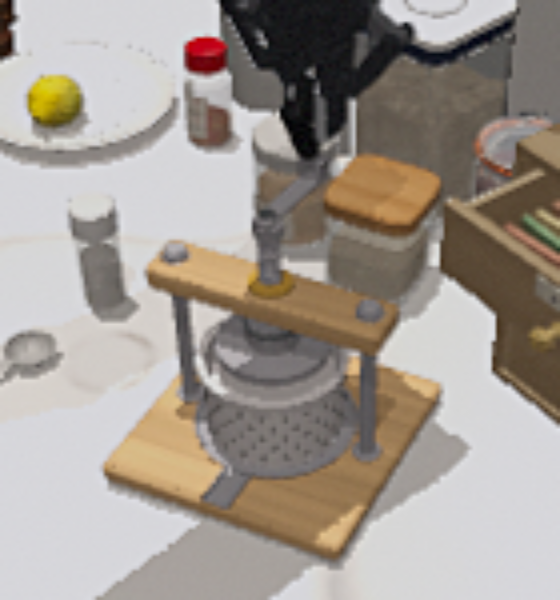

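The grip has been lifted and looks near upright in the hand. Next I'll release it, push it home from the hub side and look again.

Run:
```python
from h import *
env.grip(0.05)
p=np.array(env.get_state()["tcp_pos"]); print("fit before", end=" ")
env.movel([p[0],p[1],0.400],velocity=0.2)
im,d,W=cloud("scene"); print([np.round(x,4) for x in fitgrip(im,W,.235,.31)])
b=PIN-0.05*A
env.movel([b[0],b[1],0.400],velocity=0.2)
env.grip(0.0)
print("down",env.movel([b[0],b[1],0.358],velocity=0.1,stop_force=6))
e=PIN-0.008*A
r=env.movel([e[0],e[1],0.358],velocity=0.05,stop_force=9)
s=env.get_state(); print(r,s["time"],(np.array(s["tcp_pos"])-PIN)@A,s["force"])
r=env.movel(np.array([b[0],b[1],0.358]),velocity=0.15)
env.movel([b[0],b[1],0.400],velocity=0.2)
env.grip(0.05)
for n in("scene","top"):
    im,d,W=cloud(n); cv2.imwrite(f"pics/{n}3.png",cv2.resize(im[90:250,170:310],None,fx=4,fy=3.75))
    np.savez(n+"3.npz",im=im,W=W)
    print([np.round(x,4) for x in fitgrip(im,W,.235,.31)])
```

```text
fit before [np.int64(93), array([0.6065, 0.0656, 0.2809]), array([ 0.3696,  0.0442, -0.9281]), array([0.5985, 0.0647, 0.301 ]), array([0.6219, 0.0675, 0.2423])]
down False
True 10.9083 -0.018676155140472963 [-5.07780684 -1.64547013  4.16812423]
[np.int64(92), array([0.6222, 0.071 , 0.2785]), array([ 0.0502, -0.0397,  0.998 ]), array([0.6205, 0.0724, 0.2455]), array([0.6234, 0.0701, 0.3032])]h.py:22: RuntimeWarning: Mean of empty slice.
  P=W[dark]; m=P.mean(0); e=np.linalg.svd(P-m)[2][0]; e*=np.sign(e@[1,0,0.3])
  ret = um.true_divide(
Traceback (most recent call last):
  File "h.py", line 23, in fitgrip
    s=(P-m)@e; return len(P),m,e,m+e*np.percentile(s,1),m+e*np.percentile(s,99)
                                     ~~~~~~~~~~~~~^^^^^
IndexError: index -1 is out of bounds for axis 0 with size 0
```

View pics/scene3.png

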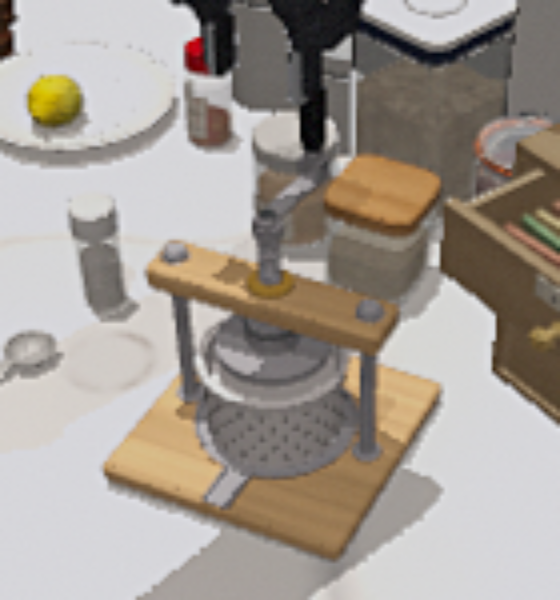

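The grip now stands upright, with a fitted lean of about 3°. Next I'll grasp it, check reachability round the circle and do a first free stretch.

```bash
cat >> h.py <<'E'
def pos(c,R=0.055,h=0.042): # TCP pose for crank angle c from start
    t=TH-c; return np.array([C[0]+R*np.cos(t),C[1]+R*np.sin(t),PIN[2]-0.00255*c+h+0.054])
def rt(c):
    t=TH-c; F=np.array(env.get_state()["force"]); r=np.array([np.cos(t),np.sin(t),0]); k=np.array([np.sin(t),-np.cos(t),0])
    return F@r, -F@k, F[2]   # radial(out), drag (opposes clockwise), vertical
def wind(c0,c1,step=0.3,v=0.1):
    out=[]
    for c in np.linspace(c0,c1,int(round((c1-c0)/step))+1)[1:]:
        env.movel(pos(c),velocity=v); out.append((c,*rt(c)))
    return np.array(out)
E
python3 - <<'E'
from h import *
np.set_printoptions(precision=2,suppress=True)
for c in np.arange(0,6.3,.8):
    q=kin.inverse_kinematics(pos(c),Q); print(c, None if q is None else np.array(q))
p=pos(0)
env.movel([p[0],p[1],0.400],velocity=0.2)
print(env.movel(p,velocity=0.15,stop_force=8))
print("free",rt(0)); env.grip(0.0,f_grip=40)
s=env.get_state(); print(s["opening"],s["tcp_pos"],p,rt(0))
print(wind(0,1.5)); print(env.get_state()["time"],env.get_state()["tcp_pos"],pos(1.5))
E
```

```text
0.0 [-0.56  0.4   0.45  1.65 -0.19  1.13  1.84]
0.8 [-0.51  0.39  0.47  1.67 -0.19  1.12  1.91]
1.6 [-0.5   0.33  0.48  1.76 -0.17  1.09  1.93]
2.4000000000000004 [-0.54  0.26  0.48  1.86 -0.13  1.06  1.89]
3.2 [-0.6   0.21  0.46  1.91 -0.11  1.04  1.8 ]
4.0 [-0.66  0.23  0.44  1.89 -0.11  1.04  1.72]
4.800000000000001 [-0.66  0.3   0.43  1.8  -0.14  1.06  1.72]
5.6000000000000005 [-0.61  0.38  0.44  1.71 -0.18  1.09  1.78]
False
free (np.float64(0.6062014642580096), np.float64(-0.3818956335434551), np.float64(-0.26432894179244204))
0.016895547168438375 [0.63 0.08 0.34] [0.63 0.08 0.34] (np.float64(0.18563843963026516), np.float64(-3.0435579171117726), np.float64(6.573724750359047))
[[0.3  1.39 1.52 6.92]
 [0.6  2.12 2.56 7.6 ]
 [0.9  2.73 2.8  6.91]
 [1.2  3.77 1.62 7.25]
 [1.5  2.47 1.71 9.27]]
15.2083 [0.6  0.01 0.33] [0.6  0.01 0.33]
```

Run:
```python
from h import *
np.set_printoptions(precision=2,suppress=True)
print(wind(1.5,5.1)); s=env.get_state(); print(s["time"],s["opening"],s["tcp_pos"],pos(5.1))
im,d=camera("scene"); cv2.imwrite("pics/s4.png",cv2.resize(im[90:250,170:310],None,fx=4,fy=3.75))
```

```text
[[ 1.8   3.48  2.16  9.04]
 [ 2.1   4.06  2.13  9.77]
 [ 2.4   1.73  0.74 10.25]
 [ 2.7   1.7   1.63 11.91]
 [ 3.    0.26  1.48 10.58]
 [ 3.3  -0.7   0.48 10.08]
 [ 3.6  -1.47  2.08  9.94]
 [ 3.9  -2.34 -0.06 10.29]
 [ 4.2  -3.36  0.19  9.64]
 [ 4.5  -3.12 -0.06  9.13]
 [ 4.8  -3.11  0.73 11.44]
 [ 5.1  -4.19  0.47 11.34]]
19.0083 0.0166988285953358 [0.58 0.12 0.32] [0.58 0.12 0.32]
```

View pics/s4.png

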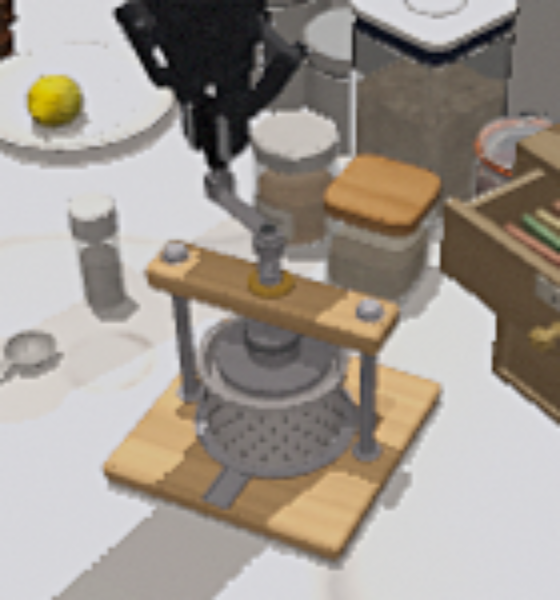

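Winding works and the crank follows. The drag read when stopped is weak, so I'll add an independent check: the plate's height in the depth image. It falls 2.55 mm/rad until contact, then stalls while the spring compresses.

```bash
cat >> h.py <<'E'
def prof(W,lo=0.05,hi=0.15,r0=0.018,r1=0.037):
    r=np.hypot(W[...,0]-C[0],W[...,1]-C[1]); z=W[...,2]
    return z[(r>r0)&(r<r1)&(z>lo)&(z<hi)]
E
python3 - <<'E'
from h import *
for n in("scene","top"):
    Ws=[("start",np.load(n+".npz")["W"])]
    if n=="scene": Ws.append(("c0b",np.load("scene3.npz")["W"]))
    im,d,W=cloud(n); np.savez(n+"4.npz",im=im,W=W); Ws.append(("now",W))
    for k,X in Ws:
        h,e=np.histogram(prof(X),bins=np.arange(.05,.1501,.004)); print(n,k,dict((round(float(a)*1000),int(b)) for a,b in zip(e,h) if b))
E
```

```text
scene start {78: 50, 82: 51, 110: 42, 114: 140, 118: 13, 122: 13, 126: 11, 130: 8, 134: 16, 138: 9, 142: 1, 146: 5}
scene c0b {78: 47, 82: 50, 110: 51, 114: 133, 118: 15, 122: 8, 126: 14, 130: 9, 134: 17, 138: 8, 142: 1, 146: 6}
scene now {78: 9, 82: 9, 98: 111, 102: 92, 106: 12, 110: 15, 114: 12, 118: 16, 122: 16, 126: 12, 146: 6}
top start {106: 1, 110: 44, 114: 98, 118: 19, 130: 1, 134: 3}
top now {94: 4, 98: 76, 102: 92, 106: 13, 118: 2, 122: 1, 126: 1}
```

```bash
cat >> h.py <<'E'
def platez(W,guess):
    p=prof(W); m=guess
    for _ in range(8): m=p[abs(p-m)<0.005].mean()
    return m
def plate(guess):
    return np.array([platez(cloud(n)[2],guess) for n in("scene","top")])
E
python3 - <<'E'
from h import *
np.set_printoptions(precision=2,suppress=True)
z0=np.array([platez(np.load(n+".npz")["W"],.1145) for n in("scene","top")])
z5=np.array([platez(np.load(n+"4.npz")["W"],.1015) for n in("scene","top")])
print(z0*1e3,z5*1e3,(z0-z5)*1e3/5.1)
c=5.1; g=z5.mean()
while c<13:
    o=wind(c,c+0.6); c+=0.6
    z=plate(g); g=z.mean() ; dev=(z-(z5-0.00255*(c-5.1)))*1e3
    print(round(c,2),o[:,1:].ravel(),z*1e3,"dev",dev,round(env.get_state()["time"],1))
    if dev.mean()>1.2 or o[:,2].max()>6: break
E
```

```text
[114.92 115.19] [101.8  102.51] [2.57 2.49]
5.7 [-2.7   0.99 12.43 -1.76  0.88 11.75] [100.26 101.28] dev [-0.01  0.3 ] 19.9
6.3 [-0.91  0.92 11.19 -1.    1.02 10.28] [98.81 99.38] dev [ 0.06 -0.07] 20.6
6.9 [ 0.27  1.22 10.1   2.01  1.79  8.53] [97.39   nan] dev [0.18  nan] 21.4
7.5 [2.77 2.55 6.91 3.3  1.35 8.87] [nan nan] dev [nan nan] 22.1
8.1 [3.03 1.32 7.64 3.1  1.89 7.95] [nan nan] dev [nan nan] 22.8
8.7 [ 2.03  1.53  9.7   2.93  1.4  10.84] [nan nan] dev [nan nan] 23.6
9.3 [ 1.66  1.42 11.36  0.22  2.71 10.85] [nan nan] dev [nan nan] 24.3
9.9 [-0.09  2.04 11.11 -0.83  2.52 11.22] [nan nan] dev [nan nan] 25.0
10.5 [-1.63  3.28 12.46 -2.39  3.12 13.25] [nan nan] dev [nan nan] 25.8
11.1 [-2.28  3.67 14.43 -2.63  4.76 16.77] [nan nan] dev [nan nan] 26.5
11.7 [-3.98  5.62 16.96 -5.07  5.91 17.5 ] [nan nan] dev [nan nan] 27.2
12.3 [-4.37  6.09 18.13 -3.72  6.55 17.69] [nan nan] dev [nan nan] 28.0h.py:41: RuntimeWarning: Mean of empty slice.
  for _ in range(8): m=p[abs(p-m)<0.005].mean()
  ret = ret.dtype.type(ret / rcount)
```

The top view was blocked by the hand, which gave NaN and disabled the depth stop. The drag stop ended the winding. I'll measure the plate height now before moving anything.

Run:
```python
from h import *
np.set_printoptions(precision=2,suppress=True)
for n in("scene","top"):
    im,d,W=cloud(n); np.savez(n+"5.npz",im=im,W=W)
    h,e=np.histogram(prof(W),bins=np.arange(.05,.1501,.002)); print(n,dict((round(float(a)*1000),int(b)) for a,b in zip(e,h) if b))
    if n=="scene":
        z=platez(W,.09); print(z*1e3,"dev",(z-(.1018-.00255*7.2))*1e3, "dev from c0",(z-(.11492-.00255*12.3))*1e3)
        cv2.imwrite("pics/s5.png",cv2.resize(im[90:250,170:310],None,fx=4,fy=3.75))
s=env.get_state(); print(rt(12.3),s["tcp_pos"],pos(12.3),s["opening"])
```

```text
scene {86: 1, 88: 8, 90: 83, 92: 101, 94: 20, 96: 7, 98: 6, 100: 8, 102: 5, 104: 4, 106: 7, 108: 6, 110: 13, 112: 9, 114: 9, 116: 8, 118: 7, 146: 1, 148: 3}
92.2804396992842 dev 8.840439699284206 dev from c0 8.725439699284216
top {86: 1, 88: 16, 90: 38, 92: 48, 94: 39, 96: 15, 98: 5, 100: 1, 110: 2, 112: 2, 114: 1, 118: 1}
(np.float64(-2.8182278427100993), np.float64(5.732053778713489), np.float64(17.878342762057002)) [0.62 0.09 0.31] [0.62 0.09 0.3 ] 0.01719675278646687
```

View pics/s5.png

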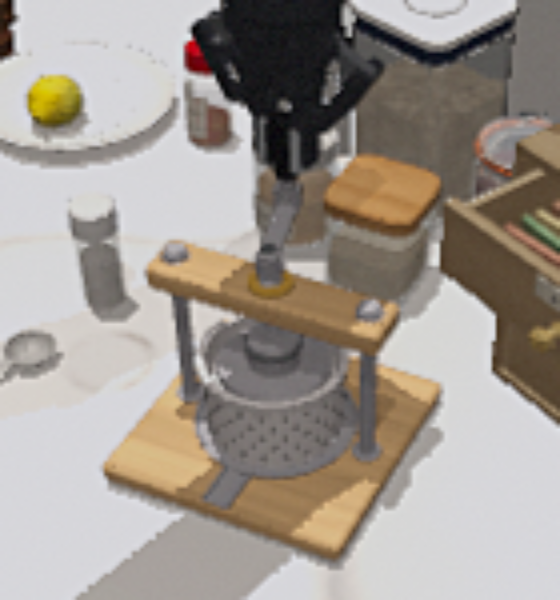

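Plate stall is about 8.8 mm, which implies up to about 150 N. Drag points to about 130 N. Both are past the 90 N target, so I'm backing off about 1.2 rad and measuring again.

Run:
```python
from h import *
np.set_printoptions(precision=2,suppress=True)
for c in np.arange(12.0,11.05,-0.3):
    env.movel(pos(c),velocity=0.1); print(round(c,2),np.array(rt(c)))
env.dwell(0.2)
env.grip(0.05)
p=np.array(env.get_state()["tcp_pos"])
env.movel([p[0],p[1],p[2]+0.09],velocity=0.2)
z=[]
for k in range(3):
    im,d,W=cloud("scene"); z.append(platez(W,.092))
np.savez("scene6.npz",im=im,W=W)
print(np.array(z)*1e3,"dev",(np.mean(z)-(.11492-.00255*11.1))*1e3)
print("grip",[np.round(x,4) for x in fitgrip(im,W,.19,.275)])
s=env.get_state(); print(s["time"],s["tcp_pos"],s["force"])
```

```text
12.0 [-3.43  4.56 16.08]
11.7 [-3.04  3.27 14.71]
11.4 [-2.55  2.7  14.66]
11.1 [-3.21  2.08 13.68]
[92.34 92.31 92.28] dev 5.694130955758103
grip [np.int64(94), array([0.56, 0.11, 0.25]), array([-0.08,  0.29,  0.95]), array([0.56, 0.09, 0.2 ]), array([0.55, 0.11, 0.27])]
30.6917 [0.56 0.12 0.4 ] [-0.54 -0.37 -0.61]
```

Plate height hasn't changed at 92.3 mm, so it is still seated. Spring compression of about 5 mm gives roughly 80–100 N, inside the band. The hand is clear of the press, so I'm handing in.

Run:
```python
from h import *
print(job.job_done()); print(env.get_state()["time"])
```

```text
the job is handed in; nothing more can be done
None
the job is handed in; nothing more can be done
```

I handed the job in with the grip upright, the hand clear and the press loaded at an estimated 80–100 N. But I overshot while winding, to an estimated 130–158 N, before backing off 1.2 rad, so I can't rule out a brief pass over the 160 N crush limit.

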